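Check the dry box's inner gate, then open the outer gate of its transfer lock

TASK

A tube is waiting in the transfer lock of the dry box. First check by touch that the lock's inner gate (the one next to the dry box) is shut: press down firmly on its grip bar for a moment, pushing the gate fully home if it stands ajar. Only then lift the outer gate, at the lock's free end, all the way up and let go of it, leaving the inner gate shut.

Things in the scene. Friction and masses are not known exactly. Their poses are not given: they have to be found in the camera images.
- inner_grip (a point): Middle of the top face of the inner gate's grip bar; moves with the gate. The gate is an upright metal plate 6 mm thick closing the lock's left end (seen from the robot), 15 mm from the dry box. Grey bar: 60 mm long (point x, along the plate), 16 mm thick (point y, along the lock, towards the dry box), 30 mm high, on a 6 mm neck. Site z is up; its height over the bench is 151 mm when shut.
- inner_gate (a joint): Height of the inner gate above shut, m: 0 shut on its rigid stop, 0.07 fully up. At the start shut or ajar by up to 0.018. It stays where it is left; about 2 N of downward push slides it. Lock: clear metal-framed passage, 90 mm high, 170 mm between gates, on the right of a clear-walled dry box 160 x 180 mm, 123 mm high; one unit fixed to the bench, turned up to 0.25 rad.
- outer_grip (a point): Middle of the top face of the outer gate's grip bar; same plate, bar and axes as inner_grip, 170 mm from it along -y of the point, at the free right-hand end of the lock. Moves with the gate. When shut, the bar's top is 151 mm above the bench and its underside 31 mm above the lock's roof; nothing stands within 60 mm beside the bar in point y.
- outer_gate (a joint): Height of the outer gate above shut, m: 0 shut (as at the start), 0.07 fully up against a rigid stop. It slides straight up and down; lifting takes about 4 N, and friction then holds it at any height.

How it is judged:
On the way, in this order (a step that is already met when the one before it is completed fails the run):
1. the inner gate is pressed down by the fingers with over 3 N while it is shut (within 3 mm), the outer gate still shut (contact force between the fingers and inner_gate above 3 N and value of joint inner_gate below 0.003 m and value of joint outer_gate below 0.006 m), for 0.2 s.
2. the outer gate is lifted at least 55 mm while the inner gate is shut (value of joint outer_gate above 0.055 m and value of joint inner_gate below 0.004 m), for 0.2 s.
At the end, for the whole second after the job is handed in: the outer gate stands open by at least 55 mm of its 70 mm and the inner gate is shut within 4 mm (all of step 2); the robot touches nothing.
It fails at once if the outer gate open by more than 8 mm while the inner gate is more than 5 mm open (value of joint outer_gate above 0.008 m and value of joint inner_gate above 0.005 m).
It also fails if it takes over 45 s, if anything falls off the work surface, if the arm or the gripper's body presses on something with over 40 N, if the wrist force passes 120 N, or if a joint passes its speed limit or range.

ROBOT

A 6-joint arm with a two-finger parallel gripper is mounted at the origin on a cart in front of the work surface, level with it; the furniture and walls round the work are solid. World frame = base frame: x ahead of the robot, y to its left, z up, the work surface at z = 0. Lengths are in m, angles in rad, forces in N, time in s.
With the tool pointing down it reaches from about 0.4 to 0.825 m from the base axis. Payload 7 kg.
Tool frame: the origin (TCP) lies between the finger pads; the fingertips stand 25 mm ahead of it and the grasp point (between the pads) lies 6 mm ahead of it; z points along the fingers, y is the direction in which the jaws open and shut (so a half turn about z gives the same grasp; the last joint's range is limited). The gripper opens to 85 mm and grips with 20 to 120 N. Pads are 22 mm wide; open, the fingers measure 114 mm over their backs; the gripper's body (76 mm by 85 mm) begins 54 mm behind the grasp point. The pads swing forward as they close: fully open they stand 13 mm farther back than shut.
Start: joints at [1.607, 0.359, 0.012, 0, -1.224, -0.288], TCP at [0.168, 0.654, 0.223] pointing down, gripper open.
Joint ranges: [-3.07, 3.07], [-1.43, 2.12], [-1.02, 1.25], [-3.03, 1.67], [-3.05, -0], [-3.03, 3.03]. Speed limits (rad/s): [2.39, 2.39, 3.01, 3.14, 3.14, 3.14].

INTERFACE

Orientations are given as a rotation vector (axis times angle).
In Python, from plant import get_state, camera, job_done gives the robot as it stands.
- The arm moves only by the shell command python3 -m crank 'ROWS' [OPENING] [FORCE]. ROWS is a JSON object of lists of equal length, an entry for each row: "linear": the shift along the tool's x, y, z in units of 40 mm (1.0 is 40 mm), a list of three; "angular": the turn, a rotation vector about the tool's x, y, z in degrees, a list of three. A call has 1 to 20 rows; each row is the pose to reach, as a shift and turn from the pose commanded when the call began, along the tool's axes at that moment; what a row does not reach only later rows make up. A row lasts 1/12 s, in which the tool goes at most 41.7 mm and 7.16 degrees, less where a joint would pass 70% of its speed; a pose out of reach is approached as far as the arm can. A call with a gripper value outside its range is refused whole. OPENING is the closure, from -1 (fully open) to 1 (shut), so that 0 is half open, set as the call begins (- or left out, the last holds). The fingers move at their own pace and stop on an object; FORCE is the grip in N (left out, the last holds). Time passes only in rows, so rows that repeat a pose let the fingers close. It gives the time, the measured TCP pose, the force and the opening at its end, in the units of the state.
- get_state(): the state, without advancing time (a new reading comes with each control period).
- camera(name): name is "side" or "top" or "wrist"; returns a dict with "pixels" (400x640x3 uint8, red, green, blue), "range_z" (400x640 float32, m along the optical axis (not along the pixel's ray), 0 where there is no reading), "camera_matrix" (3x3 intrinsics, pixels), "origin" and "orientation" of the camera in the world; the wrist camera has in their place "T_tool_cam" (4x4, takes a point from camera to tool coordinates, whose origin is the TCP and whose axes are the flange's). Camera axes: x right, y down, z forward; pixel columns grow to the right and rows downward; lengths in m; the calibration is good to about 2 mm. The wrist camera is an equidistant fisheye: a pixel r from the principal point sees the ray r / f radians off the axis. A picture is of the moment at which its call begins: read the wrist's pose just before it.
- job_done(): hands the job in, once; it reports no verdict.
The state is a dict: "time_s": time; "qpos": joint angles; "joint_velocities": joint speeds; "effort": joint torques, N m; "ee_pos": TCP position; "orientation": TCP orientation; "ft_force": force on the tool from outside, world axes, zero at the start; "moment": the same for the moment, N m; "opening": finger opening in m.
Only numpy, scipy, OpenCV 4.12 (cv2) and the standard library are available. Lean on these libraries where they do the work, as an engineer would, in place of code of your own. Each camera call takes 0.05 s, during which the arm holds its last target.

## Working session

There is one attempt and no reset: what is moved stays moved. The work goes in short steps, Python scripts to look and compute and a shell command to move; the robot and the scene stay as the last step left them, time stands still between calls to the robot, and variables do not carry over. Pictures are saved under pics/ and viewed, and the job is handed in when it is done.

```bash
ls; mkdir -p pics
python3 - <<'E'
from plant import get_state, camera
import cv2, numpy as np
s=get_state(); print(s)
for n in ["side","top"]:
    c=camera(n); cv2.imwrite(f"pics/{n}0.png",c["pixels"][:,:,::-1]); np.savez(f"{n}0.npz",**c)
    print(n,c["camera_matrix"],c["origin"],c["orientation"])
E
```

```text
pics
{'time_s': 0.0, 'qpos': array([ 1.60709093e+00,  3.59400173e-01,  1.10546881e-02, -3.94712447e-04,
       -1.22406260e+00, -2.88107418e-01]), 'joint_velocities': array([ 6.08187218e-04, -4.21337936e-04,  4.03950475e-04, -8.26433941e-05,
        1.60446485e-03,  1.55825110e-03]), 'effort': array([ 2.77009622e-04, -5.83328784e+01,  2.93433291e+01,  6.93715721e+00,
       -5.87425078e-03,  5.45438553e-06]), 'ee_pos': array([0.16806522, 0.65323323, 0.22164524]), 'orientation': array([ 3.11506062e+00, -3.94504524e-01, -1.66352159e-04]), 'ft_force': array([-0.37832919, -0.06090166, -0.15733334]), 'moment': array([-0.05293676,  0.05553968,  0.06287371]), 'opening': 0.08517185505166387}
side [[468.83029216   0.         324.16749487]
 [  0.         468.83029216 198.74128802]
 [  0.           0.           1.        ]] [0.14898303 0.15298086 0.90424013] [-1.61016429  2.31066528 -0.58717475]
top [[364.00222181   0.         319.97349728]
 [  0.         364.00222181 201.12642099]
 [  0.           0.           1.        ]] [ 0.41416629 -0.0124562   0.94584782] [-2.17512742  2.13428988 -0.14948929]
```

View pics/side0.png

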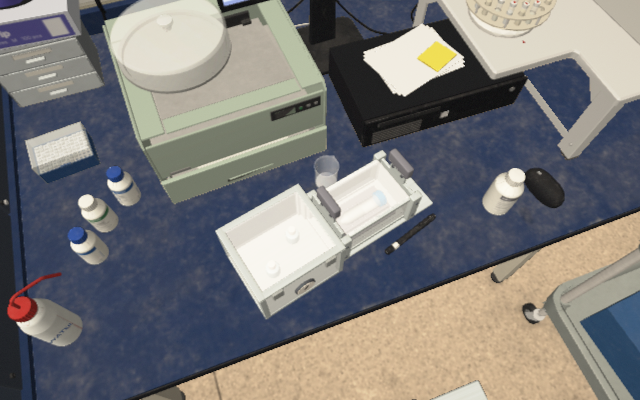

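View pics/top0.png

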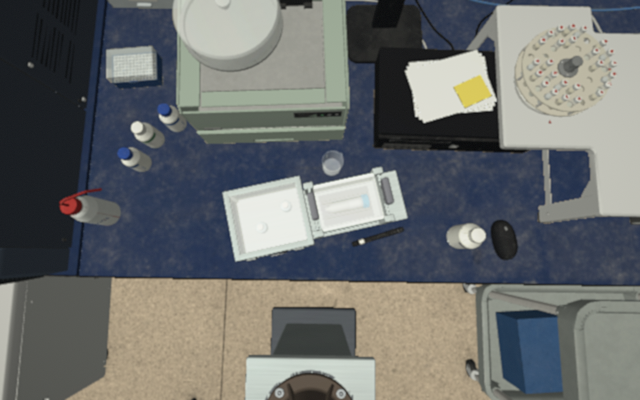

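Both views show two dark grey grip bars. The inner one is at about (328,201) in side and (313,206) in top, and the outer one at (401,162) in side and (388,191) in top. I'll measure them next.

```bash
cat > h.py <<'E'
import numpy as np, cv2
from scipy.spatial.transform import Rotation as R
def pts(c):
    K=c["camera_matrix"]; z=c["range_z"]; v,u=np.mgrid[:400,:640]
    p=np.stack([(u-K[0,2])/K[0,0]*z,(v-K[1,2])/K[1,1]*z,z],-1)
    o=np.array(c["orientation"]); Rm=R.from_rotvec(o).as_matrix() if o.size==3 else o
    return p@Rm.T+c["origin"]
E
python3 - <<'E'
from h import *
for n,seeds in [("side",[(328,201),(401,162)]),("top",[(313,206),(388,191)])]:
    c=np.load(n+"0.npz"); W=pts(c); im=c["pixels"].astype(int)
    sp=im.max(2)-im.min(2)
    for (u,v) in seeds:
        print(n,u,v,im[v,u],W[v,u])
        m=((im.max(2)<150)&(im.max(2)>70)&(sp<22)).astype(np.uint8)
        sub=np.zeros_like(m); sub[v-25:v+26,u-25:u+26]=m[v-25:v+26,u-25:u+26]
        sub=sub.astype(bool)&(W[...,2]>.11)
        P=W[sub]; print(len(P), np.percentile(P[:,2],[5,25,50,75,90,97]).round(4))
        zt=np.percentile(P[:,2],90)
        T=P[abs(P[:,2]-zt)<.006]
        r=cv2.minAreaRect((T[:,:2]*1000).astype(np.float32)); print(len(T),T.mean(0).round(4),r)
    k=cv2.resize(c["pixels"][130:270,200:440 if n=="side" else 430,::-1],None,fx=3,fy=3,interpolation=cv2.INTER_CUBIC); cv2.imwrite(f"pics/{n}0z.png",k)
E
```

```text
side 328 201 [154 149 148] [0.50475823 0.00166293 0.16777281]
261 [0.1245 0.1491 0.1603 0.1666 0.1684 0.1693]
120 [ 0.5051 -0.0029  0.1666] ((508.2475280761719, -0.7082767486572266), (57.955745697021484, 14.999387741088867), 12.625543594360352)
side 401 162 [158 152 151] [ 0.54413248 -0.16231212  0.15010232]
312 [0.1132 0.1311 0.1406 0.1486 0.1505 0.1514]
123 [ 0.546  -0.1681  0.1489] ((548.88427734375, -166.1699981689453), (60.064876556396484, 16.512123107910156), 12.75119686126709)
top 313 206 [131 132 134] [ 0.50754711 -0.00074441  0.16901926]
177 [0.1667 0.1685 0.1696 0.1706 0.1714 0.1723]
172 [5.085e-01 2.000e-04 1.696e-01] ((508.5329284667969, 0.05725669860839844), (59.46982192993164, 13.824792861938477), 13.711576461791992)
top 388 191 [132 132 134] [ 0.54568646 -0.16500198  0.1550485 ]
237 [0.1328 0.1491 0.1512 0.1527 0.1535 0.1543]
187 [ 0.5477 -0.1634  0.1518] ((547.5411376953125, -163.83050537109375), (58.05744934082031, 16.389205932617188), 13.861983299255371)
```

Run:
```python
from h import *
s=R.from_rotvec([3.11506062e+00, -3.94504524e-01, -1.66e-4]); print(s.as_matrix().round(3))
```

```text
[[ 0.968 -0.249 -0.   ]
 [-0.249 -0.968 -0.002]
 [ 0.     0.002 -1.   ]]
```

Run:
```python
from h import *
A=np.array([.168,.653]); B=np.array([.508,0.]); d=B-A; L=np.linalg.norm(d); d/=L
for n in ["side","top"]:
    c=np.load(n+"0.npz"); W=pts(c)[c["range_z"]>0]
    q=W[:,:2]-A; s=q@d; t=abs(q[:,0]*d[1]-q[:,1]*d[0])
    for k in np.arange(-.1,L+.1,.08):
        m=(s>k)&(s<k+.08)&(t<.12)
        if m.any():
            i=W[m][W[m][:,2].argmax()]; print(n,round(k,2),m.sum(),i.round(3))
# tool-frame displacement
s0=R.from_rotvec([3.11506062e+00, -3.94504524e-01, -1.66e-4]).as_matrix(); p=np.array([.16806522,.65323,.2216])
t=np.array([.508,-.0005,.245]); print("shift units",(s0.T@(t-p)/.04).round(3))
```

```text
side 0.14 48 [0.371 0.513 0.001]
side 0.22 1611 [0.383 0.45  0.004]
side 0.3 3285 [0.389 0.351 0.005]
side 0.38 4722 [0.377 0.33  0.004]
side 0.46 5894 [0.4   0.169 0.125]
side 0.54 7619 [0.496 0.188 0.126]
side 0.62 6467 [0.421 0.068 0.127]
side 0.7 4418 [ 0.497 -0.003  0.17 ]
side 0.78 4329 [ 0.541 -0.071  0.094]
top -0.1 977 [ 0.088  0.639 -0.736]
top -0.02 911 [ 0.209  0.684 -0.737]
top 0.06 734 [0.335 0.586 0.001]
top 0.14 901 [0.348 0.549 0.007]
top 0.22 1262 [0.341 0.412 0.008]
top 0.3 1582 [0.414 0.385 0.007]
top 0.38 1925 [0.446 0.32  0.007]
top 0.46 1922 [0.398 0.164 0.127]
top 0.54 3179 [0.412 0.111 0.129]
top 0.62 3284 [0.564 0.072 0.128]
top 0.7 2965 [0.533 0.008 0.174]
top 0.78 3030 [ 0.535 -0.082  0.096]
shift units [12.304 13.71  -0.561]
```

View pics/side0z.png

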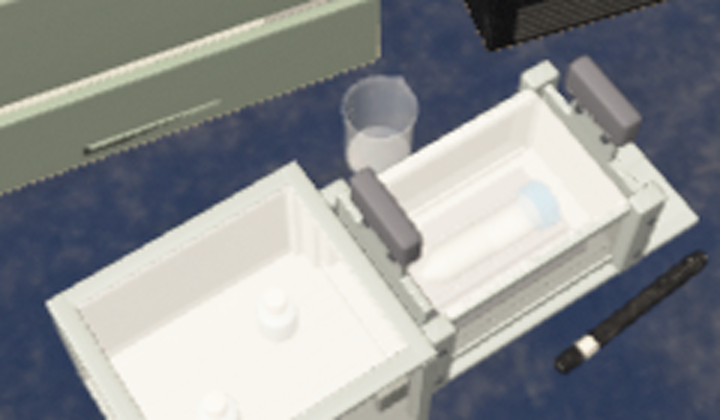

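The path is clear. The inner gate stands about 17 mm ajar and the unit is turned about 13.5°. I'll move above the inner bar, turning −27.9° about tool z, and close the fingers.

```bash
python3 -m crank '{"linear":[[0,0,-0.56],[0.6,0.67,-0.56],[1.2,1.34,-0.56],[1.8,2.0,-0.56],[2.4,2.67,-0.56],[3.1,3.45,-0.56],[3.7,4.12,-0.56],[4.3,4.79,-0.56],[4.9,5.46,-0.56],[5.5,6.13,-0.56],[6.15,6.85,-0.56],[6.75,7.52,-0.56],[7.35,8.19,-0.56],[7.95,8.86,-0.56],[8.55,9.53,-0.56],[9.15,10.2,-0.56],[9.75,10.86,-0.56],[10.35,11.53,-0.56],[10.95,12.2,-0.56],[11.5,12.8,-0.56]],"angular":[[0,0,0],[0,0,-3],[0,0,-6],[0,0,-9],[0,0,-12],[0,0,-15],[0,0,-18],[0,0,-21],[0,0,-24],[0,0,-27],[0,0,-27.9],[0,0,-27.9],[0,0,-27.9],[0,0,-27.9],[0,0,-27.9],[0,0,-27.9],[0,0,-27.9],[0,0,-27.9],[0,0,-27.9],[0,0,-27.9]]}' 1 40
cat > d.py <<'E'
import sys
from h import *
from plant import get_state
s=get_state(); M=R.from_rotvec(s["orientation"]).as_matrix(); t=np.array([float(a) for a in sys.argv[1:4]])
print(s["time_s"],s["ee_pos"].round(4),M.round(3).tolist(),s["qpos"].round(3),s["ft_force"].round(2),s["opening"])
print("shift",(M.T@(t-s["ee_pos"])/.04).round(3), "yaw", np.degrees(np.arctan2(M[1,0],M[0,0])))
E
python3 d.py .508 -.0005 .245
```

```text
time_s: 1.77
ee_pos: [0.4864, 0.0412, 0.2449]
orientation: [-3.12, -0.368, 0.0]
ft_force: [1.2, 1.9, -0.5]
opening: -0.0003
1.7667 [0.4864 0.0412 0.2449] [[0.973, 0.233, -0.0], [0.233, -0.973, 0.0], [-0.0, -0.0, -1.0]] [ 0.488  0.031 -0.351 -0.    -1.188  1.318] [ 1.15  1.93 -0.45] -0.0002785850591455344
shift [ 0.282  1.139 -0.002] yaw 13.460147063539893
```

```bash
python3 -m crank '{"linear":[[0.14,0.57,0],[0.28,1.14,0],[0.28,1.14,0.25],[0.28,1.14,0.5],[0.28,1.14,0.75],[0.28,1.14,0.75],[0.28,1.14,0.75]],"angular":[[0,0,0],[0,0,0],[0,0,0],[0,0,0],[0,0,0],[0,0,0],[0,0,0]]}'
python3 d.py .508 -.0005 .195
python3 - <<'E'
from h import *
from plant import camera
for n in ["side","wrist"]:
    c=camera(n); im=c["pixels"][...,::-1]
    if n=="side": im=cv2.resize(im[110:270,220:460],None,fx=3,fy=3)
    cv2.imwrite(f"pics/{n}1.png",im)
E
```

```text
time_s: 2.35
ee_pos: [0.5069, 0.002, 0.2142]
orientation: [3.119, 0.37, -0.003]
ft_force: [-0.3, 0.4, 0.4]
opening: 0.0001
2.35 [0.5069 0.002  0.2142] [[0.972, 0.234, -0.002], [0.234, -0.972, -0.001], [-0.002, 0.0, -1.0]] [ 0.392  0.087 -0.363 -0.    -1.122  1.415] [-0.29  0.36  0.39] 0.00013996142880814074
shift [0.014 0.067 0.481] yaw 13.540873242387917
```

View pics/side1.png

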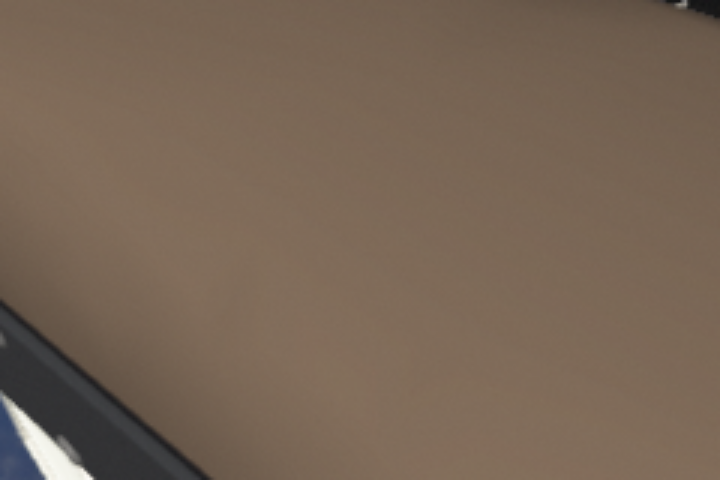

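View pics/wrist1.png

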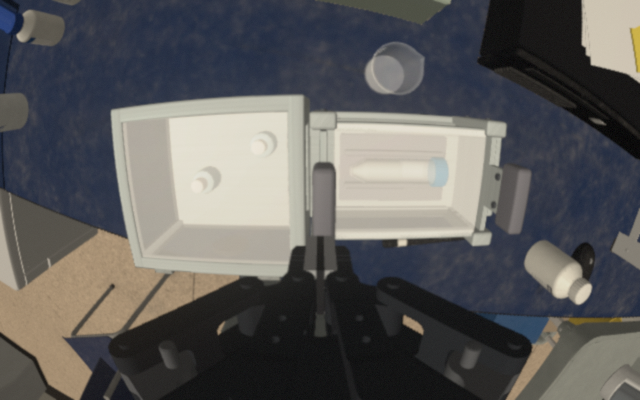

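The side view is blocked by the arm. The wrist view shows the closed fingers in line with the inner bar (about (323,200)). Now I'll press down gently.

```bash
python3 -m crank '{"linear":[[0,0.03,0.15],[0,0.03,0.3],[0,0.03,0.45],[0,0.03,0.55],[0,0.03,0.65],[0,0.03,0.75],[0,0.03,0.85],[0,0.03,0.85],[0,0.03,0.85]],"angular":[[0,0,0],[0,0,0],[0,0,0],[0,0,0],[0,0,0],[0,0,0],[0,0,0],[0,0,0],[0,0,0]]}'
python3 d.py .508 -.0005 .176
```

```text
time_s: 3.2
ee_pos: [0.5079, 0.0002, 0.1808]
orientation: [3.12, 0.368, -0.001]
ft_force: [0.5, 0.5, 0.4]
opening: 0.0
3.2 [5.079e-01 2.000e-04 1.808e-01] [[0.972, 0.233, -0.0], [0.233, -0.972, -0.0], [-0.0, 0.0, -1.0]] [ 0.388  0.116 -0.411  0.    -1.043  1.418] [0.46 0.5  0.4 ] 4.769068707045866e-05
shift [-0.001  0.019  0.12 ] yaw 13.469878509297011
```

```bash
python3 -m crank '{"linear":[[0,0,0.05],[0,0,0.1],[0,0,0.1],[0,0,0.1]],"angular":[[0,0,0],[0,0,0],[0,0,0],[0,0,0]]}'
python3 -m crank '{"linear":[[0,0,0.03],[0,0,0.05],[0,0,0.05]],"angular":[[0,0,0],[0,0,0],[0,0,0]]}'
```

```text
time_s: 3.53
ee_pos: [0.5079, 0.0003, 0.177]
orientation: [3.12, 0.369, -0.0]
ft_force: [-0.6, -1.1, -0.4]
opening: -0.0001
time_s: 3.78
ee_pos: [0.5078, 0.0003, 0.1748]
orientation: [-3.12, -0.369, 0.0]
ft_force: [1.1, -0.5, 0.3]
opening: -0.0001
```

Run:
```python
from h import *
from plant import camera,get_state
c=camera("wrist"); print(c["camera_matrix"],c["T_tool_cam"]); im=c["pixels"][...,::-1]
np.savez("w2.npz",**c)
cv2.imwrite(f"pics/wrist2.png",im); cv2.imwrite("pics/wrist2z.png",cv2.resize(im[90:290,220:420],None,fx=3,fy=3))
print(get_state()["ft_force"],get_state()["effort"])
```

```text
[[309.70691629   0.         319.91930361]
 [  0.         309.70691629 195.7105985 ]
 [  0.           0.           1.        ]] [[-1.14985003e-03 -9.58586983e-01 -2.84797601e-01  7.18403091e-02]
 [ 9.99999337e-01 -1.08282312e-03 -3.92802166e-04  6.06795636e-04]
 [ 6.81496153e-05 -2.84797864e-01  9.58587592e-01 -1.52439980e-01]
 [ 0.00000000e+00  0.00000000e+00  0.00000000e+00  1.00000000e+00]]
[0.58089959 0.19012026 1.19270859] [ 7.76922479e-04 -3.67255533e+01  2.67072344e+01  6.30935177e+00
  2.03284394e-02  3.82138310e-06]
```

View pics/wrist2z.png

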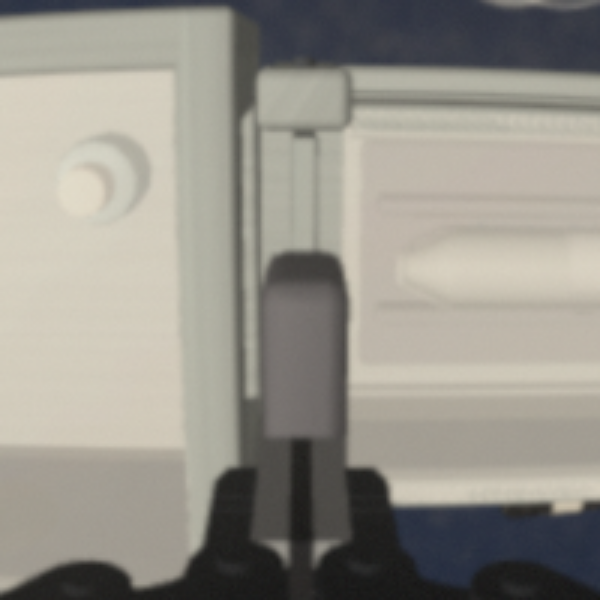

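```bash
cat > w.py <<'E'
from h import *
def wp(c,s,u,v):
    K=c["camera_matrix"]; dx,dy=u-K[0,2],v-K[1,2]; r=np.hypot(dx,dy); th=r/K[0,0]
    z=c["range_z"][v,u]; p=np.array([dx/r*np.tan(th)*z,dy/r*np.tan(th)*z,z,1])
    t=(c["T_tool_cam"]@p)[:3]; return R.from_rotvec(s["orientation"]).as_matrix()@t+s["ee_pos"]
E
python3 - <<'E'
from w import *
from plant import get_state
c=np.load("w2.npz"); s=get_state()
for u,v in [(320,206),(322,200),(322,212),(320,225),(318,190),(316,120),(322,155),(301,200)]: print(u,v,wp(c,s,u,v).round(4))
E
```

```text
320 206 [0.5267 0.0042 0.1698]
322 200 [0.5304 0.004  0.1702]
322 212 [0.5236 0.0024 0.1698]
320 225 [0.5162 0.0017 0.1702]
318 190 [0.5352 0.0073 0.17  ]
316 120 [0.5672 0.0169 0.0967]
322 155 [0.5445 0.007  0.1093]
301 200 [0.5041 0.0141 0.0959]
```

Run:
```python
from w import *
from plant import get_state
c=np.load("w2.npz"); s=get_state(); print(s["ee_pos"])
for u,v in [(288,190),(290,150),(321,123),(470,200),(510,200)]+[(312,k) for k in range(230,275,4)]+[(320,k) for k in range(230,275,4)]: print(u,v,wp(c,s,u,v).round(4),c["pixels"][v,u])
```

```text
[5.07850220e-01 3.13182166e-04 1.74929616e-01]
288 190 [0.5186 0.0246 0.1261] [177 177 164]
290 150 [0.5452 0.0291 0.1241] [176 176 163]
321 123 [0.5659 0.0128 0.097 ] [177 176 163]
470 200 [ 0.5361 -0.1271  0.0918] [193 188 173]
510 200 [ 0.5473 -0.1627  0.1009] [122 121 112]
312 230 [0.5116 0.0052 0.1685] [120 115 112]
312 234 [0.51   0.0048 0.1704] [117 113 109]
312 238 [0.5164 0.0058 0.1899] [81 78 74]
312 242 [0.5174 0.0058 0.1965] [78 76 73]
312 246 [0.5175 0.0058 0.2011] [78 75 72]
312 250 [0.5176 0.0057 0.2052] [77 74 71]
312 254 [0.5171 0.0055 0.2082] [78 76 72]
312 258 [0.517  0.0054 0.2115] [77 76 71]
312 262 [0.517  0.0053 0.2151] [78 75 72]
312 266 [0.5172 0.0053 0.2187] [75 73 70]
312 270 [0.5168 0.0051 0.2212] [119 117 111]
312 274 [0.5184 0.0053 0.2269] [79 77 73]
320 230 [0.5131 0.001  0.1697] [115 110 107]
320 234 [5.106e-01 4.000e-04 1.693e-01] [110 106 103]
320 238 [0.518  0.0022 0.1915] [38 37 35]
320 242 [0.5183 0.0022 0.1968] [33 32 31]
320 246 [0.518  0.0022 0.2003] [34 33 30]
320 250 [0.5186 0.0023 0.2055] [34 33 31]
320 254 [0.5187 0.0023 0.2097] [32 32 29]
320 258 [0.5175 0.0021 0.211 ] [30 28 28]
320 262 [0.5181 0.0022 0.2156] [31 30 27]
320 266 [0.5179 0.0021 0.2186] [28 26 26]
320 270 [0.518  0.0022 0.222 ] [37 35 34]
320 274 [0.5159 0.0017 0.2215] [48 46 44]
```

View pics/wrist2.png

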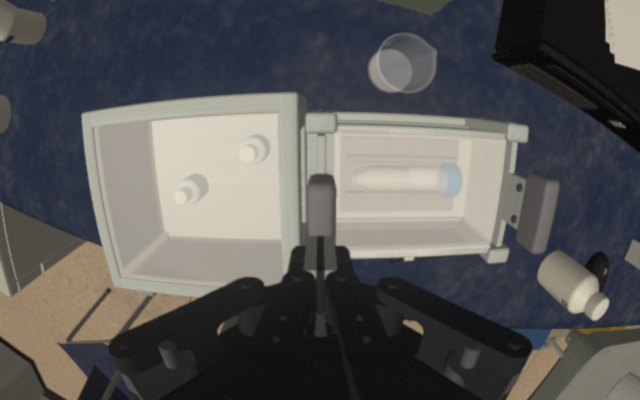

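The wrist ranges put the fingertip edge near z≈0.187 and the bar top at ≈0.170. The tips are therefore still above the bar, and I shouldn't rely on the nominal tip offset. I'll descend in small steps and watch the force.

```bash
python3 -m crank '{"linear":[[0,0,0.05],[0,0,0.1],[0,0,0.15],[0,0,0.2],[0,0,0.25],[0,0,0.25]],"angular":[[0,0,0],[0,0,0],[0,0,0],[0,0,0],[0,0,0],[0,0,0]]}'
python3 - <<'E'
from w import *
from plant import camera,get_state
s=get_state();c=camera("wrist"); print(s["ee_pos"],s["ft_force"]); im=c["pixels"][...,::-1]
cv2.imwrite("pics/wrist3z.png",cv2.resize(im[90:290,220:420],None,fx=3,fy=3))
for u,v in [(288,190),(320,206),(320,215)]+[(312,k) for k in range(226,255,3)]: print(u,v,wp(c,s,u,v).round(4),c["pixels"][v,u])
c=camera("top");cv2.imwrite("pics/top3z.png",cv2.resize(c["pixels"][130:270,240:430,::-1],None,fx=4,fy=4))
E
```

```text
time_s: 4.33
ee_pos: [0.5076, 0.0003, 0.1645]
orientation: [3.12, 0.368, -0.001]
ft_force: [-0.1, 0.0, 1.0]
opening: -0.0
[5.07635138e-01 2.53031706e-04 1.64468143e-01] [-0.10607987  0.04258887  0.99863927]
288 190 [0.5209 0.0241 0.1242] [175 175 162]
320 206 [0.5297 0.005  0.1693] [117 110 108]
320 215 [0.5252 0.0039 0.1696] [113 109 106]
312 226 [0.5183 0.0064 0.1694] [117 112 110]
312 229 [0.5166 0.0061 0.1693] [118 112 110]
312 232 [0.5153 0.0057 0.1701] [117 111 108]
312 235 [0.513  0.0053 0.1686] [104 100  97]
312 238 [0.5164 0.0058 0.18  ] [76 74 70]
312 241 [0.5173 0.0058 0.1852] [77 76 72]
312 244 [0.5163 0.0056 0.1864] [76 73 70]
312 247 [0.517  0.0056 0.1909] [78 75 72]
312 250 [0.5171 0.0056 0.1942] [76 75 71]
312 253 [0.5172 0.0055 0.1973] [75 73 69]
```

View pics/wrist3z.png

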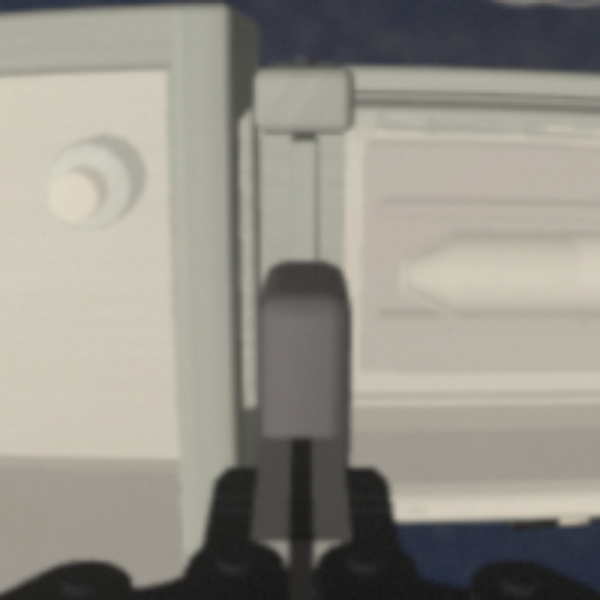

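View pics/top3z.png

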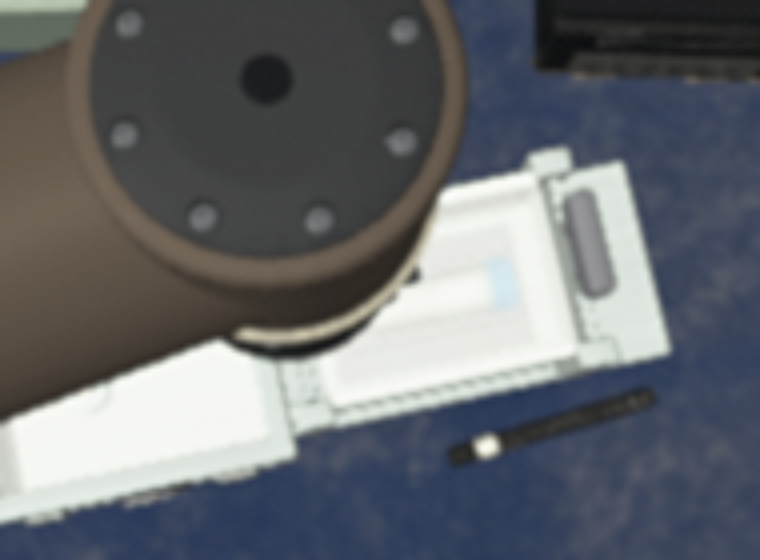

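The fingertip edge is now at about z=0.178 and the bar is still at 0.170. Contact should come about 8 mm lower.

```bash
python3 -m crank '{"linear":[[0,0,0.05],[0,0,0.1],[0,0,0.15],[0,0,0.2],[0,0,0.25],[0,0,0.25]],"angular":[[0,0,0],[0,0,0],[0,0,0],[0,0,0],[0,0,0],[0,0,0]]}'
python3 - <<'E'
from w import *
from plant import camera,get_state
s=get_state();c=camera("wrist"); print(s["ee_pos"],s["ft_force"]); im=c["pixels"][...,::-1]
cv2.imwrite("pics/wrist4z.png",cv2.resize(im[90:290,220:420],None,fx=3,fy=3))
for u,v in [(320,206),(320,215)]+[(312,k) for k in range(226,255,3)]: print(u,v,wp(c,s,u,v).round(4),c["pixels"][v,u])
E
```

```text
time_s: 4.93
ee_pos: [0.5078, 0.0003, 0.1546]
orientation: [3.12, 0.368, -0.0]
ft_force: [0.1, -1.0, 0.6]
opening: -0.0001
[5.07845110e-01 2.98017691e-04 1.54631170e-01] [ 0.14806291 -1.03534427  0.64348871]
320 206 [0.5315 0.0054 0.1641] [112 107 105]
320 215 [0.5272 0.0043 0.1648] [113 108 105]
312 226 [0.5201 0.0068 0.1635] [115 109 108]
312 229 [0.5187 0.0064 0.1639] [114 109 107]
312 232 [0.518  0.0062 0.1661] [115 111 107]
312 235 [0.5154 0.0057 0.1637] [101  96  93]
312 238 [0.5168 0.0058 0.1705] [77 74 71]
312 241 [0.5172 0.0058 0.1747] [75 73 69]
312 244 [0.5172 0.0057 0.178 ] [75 73 69]
312 247 [0.517  0.0056 0.1808] [75 72 69]
312 250 [0.5176 0.0057 0.1849] [75 72 69]
312 253 [0.5176 0.0056 0.1878] [74 73 68]
```

The bar has moved down with the fingers and is now at ≈0.164. I'll keep pushing it home.

```bash
python3 -m crank '{"linear":[[0,0,0.05],[0,0,0.1],[0,0,0.15],[0,0,0.2],[0,0,0.25],[0,0,0.25]],"angular":[[0,0,0],[0,0,0],[0,0,0],[0,0,0],[0,0,0],[0,0,0]]}'
python3 -m crank '{"linear":[[0,0,0.05],[0,0,0.05]],"angular":[[0,0,0],[0,0,0]]}'
python3 -m crank '{"linear":[[0,0,0.05],[0,0,0.05]],"angular":[[0,0,0],[0,0,0]]}'
```

```text
time_s: 5.48
ee_pos: [0.5078, 0.0003, 0.1445]
orientation: [3.12, 0.368, -0.001]
ft_force: [-0.2, 0.3, 0.2]
opening: 0.0
time_s: 5.65
ee_pos: [0.5078, 0.0003, 0.1427]
orientation: [-3.12, -0.369, 0.0]
ft_force: [0.1, 0.1, 0.3]
opening: -0.0001
time_s: 5.82
ee_pos: [0.508, 0.0003, 0.1423]
orientation: [3.119, 0.369, 0.001]
ft_force: [-4.7, 0.5, 12.4]
opening: 0.0001
```

The gate has hit its stop and the force is 12 N. I'll press a little more, hold, and check the bar height.

```bash
python3 -m crank '{"linear":[[0,0,0.03],[0,0,0.03],[0,0,0.03],[0,0,0.03],[0,0,0.03],[0,0,0.03]],"angular":[[0,0,0],[0,0,0],[0,0,0],[0,0,0],[0,0,0],[0,0,0]]}'
python3 - <<'E'
from w import *
from plant import camera,get_state
s=get_state();c=camera("wrist"); print(s["ee_pos"],s["ft_force"]); im=c["pixels"][...,::-1]
cv2.imwrite("pics/wrist5z.png",cv2.resize(im[90:290,220:420],None,fx=3,fy=3))
for u,v in [(288,190),(320,206),(320,215)]+[(312,k) for k in range(226,255,3)]: print(u,v,wp(c,s,u,v).round(4),c["pixels"][v,u])
E
```

```text
time_s: 6.32
ee_pos: [0.5082, 0.0003, 0.1422]
orientation: [3.119, 0.37, 0.002]
ft_force: [-9.9, 0.8, 22.2]
opening: -0.0001
[5.08163058e-01 2.85099379e-04 1.42164992e-01] [-9.93891307  0.78830355 22.21610791]
288 190 [0.5282 0.0233 0.1248] [161 160 149]
320 206 [0.5321 0.0054 0.1526] [111 106 103]
320 215 [0.5271 0.0043 0.1514] [111 106 104]
312 226 [0.5206 0.0068 0.1516] [114 108 106]
312 229 [0.5194 0.0065 0.1526] [113 108 106]
312 232 [0.5177 0.0061 0.1524] [113 107 104]
312 235 [0.5159 0.0057 0.1517] [100  96  92]
312 238 [0.5176 0.0059 0.1592] [74 73 69]
312 241 [0.5179 0.0059 0.1632] [74 71 68]
312 244 [0.517  0.0057 0.1647] [74 71 68]
312 247 [0.5171 0.0056 0.1681] [73 70 67]
312 250 [0.5178 0.0056 0.1724] [73 71 68]
312 253 [0.5176 0.0055 0.1749] [72 70 66]
```

View pics/wrist5z.png

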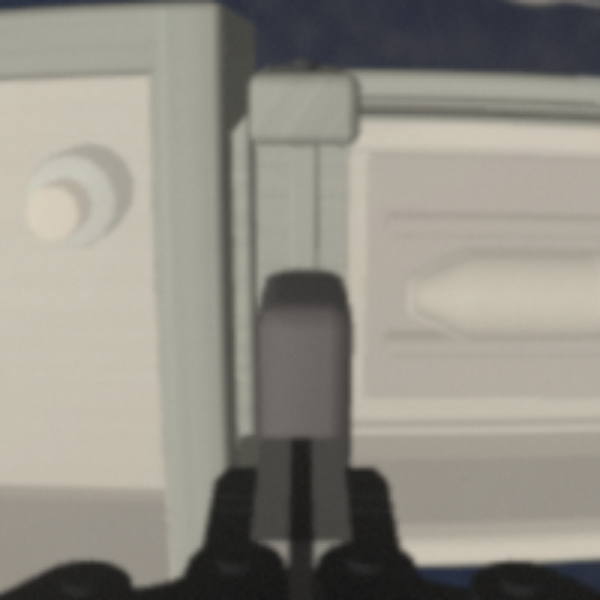

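The inner gate is shut: the bar top is at 0.152 and took a 22 N press for over 0.5 s. The fingertips actually end about 9.5 mm behind the reported TCP, not 25 mm ahead, so I'll use the measured value. Next I'll retreat, open, and move over the outer bar.

```bash
python3 -m crank '{"linear":[[0,0,-0.3],[0,0,-0.9],[0,0,-1.4],[0,0.6,-1.5],[0,1.2,-1.5],[0,1.9,-1.5],[0,2.6,-1.5],[0,3.3,-1.5],[0,3.8,-1.5],[0,4.1,-1.5],[0,4.25,-1.5],[0,4.25,-1.5],[0,4.25,-1.5],[0,4.25,-1.5]],"angular":[[0,0,0],[0,0,0],[0,0,0],[0,0,0],[0,0,0],[0,0,0],[0,0,0],[0,0,0],[0,0,0],[0,0,0],[0,0,0],[0,0,0],[0,0,0],[0,0,0]]}'
python3 -m crank '{"linear":[[0,0,0],[0,0,0],[0,0,0],[0,0,0],[0,0,0],[0,0,0]],"angular":[[0,0,0],[0,0,0],[0,0,0],[0,0,0],[0,0,0],[0,0,0]]}' -1
python3 - <<'E'
from w import *
from plant import camera,get_state
s=get_state();c=camera("wrist"); print(s["ee_pos"],s["ft_force"],s["opening"]); im=c["pixels"][...,::-1]
np.savez("w6.npz",**c)
cv2.imwrite("pics/wrist6.png",im)
c=camera("top");cv2.imwrite("pics/top6z.png",cv2.resize(c["pixels"][130:270,240:430,::-1],None,fx=4,fy=4))
c=camera("side"); W=pts(c); m=c["pixels"]
cv2.imwrite("pics/side6z.png",cv2.resize(c["pixels"][110:270,220:460,::-1],None,fx=3,fy=3))
E
```

```text
time_s: 7.53
ee_pos: [0.5474, -0.1642, 0.1998]
orientation: [-3.12, -0.37, -0.0]
ft_force: [-0.6, 1.1, -0.2]
opening: -0.0
time_s: 8.03
ee_pos: [0.5475, -0.1649, 0.1999]
orientation: [3.12, 0.369, 0.0]
ft_force: [0.0, -0.2, -0.4]
opening: 0.0723
[ 0.54753265 -0.16486915  0.1998674 ] [ 0.00495476 -0.17918666 -0.40873374] 0.07228798421239063
```

View pics/wrist6.png

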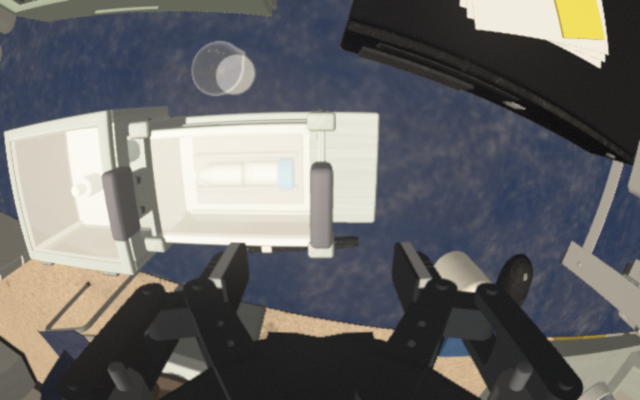

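View pics/side6z.png

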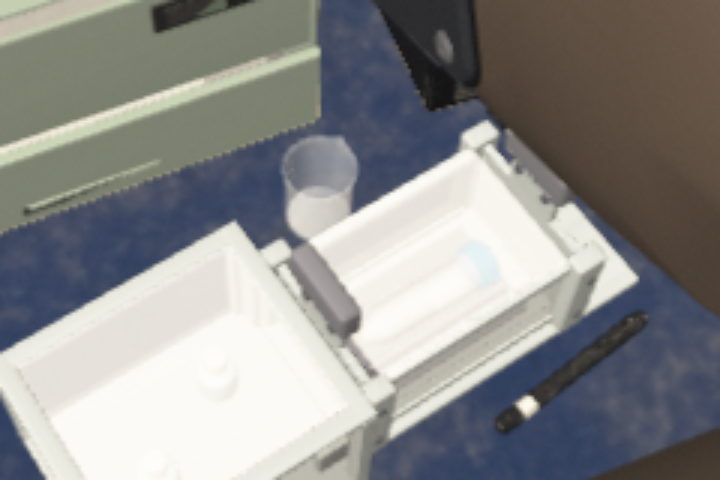

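The wrist view shows the outer bar (about (321,205)) centred between the open fingertips (u≈245 and 395). The side view shows the inner bar low, at zoomed (325,290). I'll check the heights.

Run:
```python
from w import *
from plant import camera,get_state
s=get_state(); c=np.load("w6.npz"); 
for u,v in [(321,180),(321,205),(321,230),(314,205),(328,205),(121,205),(228,262),(238,250),(405,255)]: print(u,v,wp(c,s,u,v).round(4))
c=camera("side"); W=pts(c)
for u,v in [(325,203),(328,208),(333,213)]: print(W[v,u].round(4),c["pixels"][v,u])
```

```text
321 180 [ 0.5706 -0.1608  0.1529]
321 205 [ 0.553  -0.165   0.1509]
321 230 [ 0.5351 -0.1693  0.1511]
314 205 [ 0.5522 -0.1603  0.1519]
328 205 [ 0.5541 -0.1696  0.1508]
121 205 [ 0.513  -0.0074  0.1471]
228 262 [ 0.5497 -0.1262  0.2436]
238 250 [ 0.5496 -0.1275  0.2313]
405 255 [ 0.5665 -0.1988  0.2362]
[0.5101 0.0051 0.1526] [168 162 161]
[0.5004 0.0029 0.1492] [173 165 165]
[ 0.487  -0.0016  0.1512] [165 158 158]
```

The inner gate reads shut. Descending around the outer bar.

```bash
python3 -m crank '{"linear":[[0,0,0.3],[0,0,0.6],[0,0,0.9],[0,0,1.2],[0,0,1.5],[0,0,1.7],[0,0,1.9],[0,0,2.05],[0,0,2.2],[0,0,2.2],[0,0,2.2]],"angular":[[0,0,0],[0,0,0],[0,0,0],[0,0,0],[0,0,0],[0,0,0],[0,0,0],[0,0,0],[0,0,0],[0,0,0],[0,0,0]]}'
python3 - <<'E'
from w import *
from plant import camera,get_state
s=get_state();c=camera("wrist"); print(s["ee_pos"],s["ft_force"],s["opening"]); im=c["pixels"][...,::-1]
cv2.imwrite("pics/wrist7.png",im)
E
```

```text
time_s: 9.15
ee_pos: [0.5475, -0.1651, 0.1118]
orientation: [3.12, 0.369, -0.001]
ft_force: [-0.5, -0.6, 0.4]
opening: 0.0855
[ 0.54750541 -0.16505831  0.11175127] [-0.53021387 -0.5562913   0.43220794] 0.08548284072303178
```

View pics/wrist7.png

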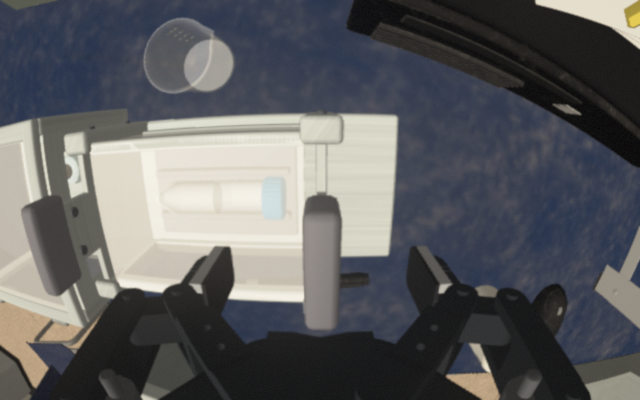

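The bar (u≈321) sits between the open fingers (inner edges about 232 and 410), well centred. Closing.

```bash
python3 -m crank '{"linear":[[0,0,0],[0,0,0],[0,0,0],[0,0,0],[0,0,0],[0,0,0],[0,0,0],[0,0,0],[0,0,0],[0,0,0]],"angular":[[0,0,0],[0,0,0],[0,0,0],[0,0,0],[0,0,0],[0,0,0],[0,0,0],[0,0,0],[0,0,0],[0,0,0]]}' 1 50
python3 - <<'E'
from w import *
from plant import camera,get_state
s=get_state();c=camera("wrist"); print(s["ee_pos"],s["ft_force"],s["opening"]); im=c["pixels"][...,::-1]
cv2.imwrite("pics/wrist8.png",im)
E
```

```text
time_s: 10.03
ee_pos: [0.5478, -0.1655, 0.1122]
orientation: [3.119, 0.368, 0.001]
ft_force: [0.8, -5.7, 1.7]
opening: 0.0154
[ 0.5477763  -0.16552596  0.11215574] [ 0.81434862 -5.65959425  1.66702047] 0.015412527176129119
```

View pics/wrist8.png

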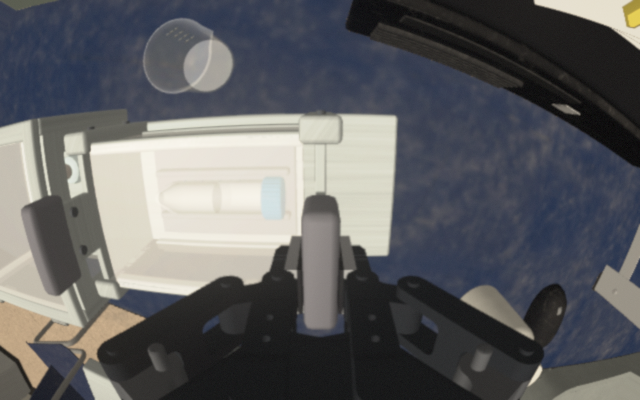

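The fingers hold the bar, with the opening at 15.4 mm. Lifting about 64 mm (1.6 units) in gentle steps.

```bash
python3 -m crank '{"linear":[[0,0,-0.05],[0,0,-0.15],[0,0,-0.25],[0,0,-0.35],[0,0,-0.45],[0,0,-0.45]],"angular":[[0,0,0],[0,0,0],[0,0,0],[0,0,0],[0,0,0],[0,0,0]]}'
python3 - <<'E'
from w import *
from plant import camera,get_state
s=get_state();c=camera("wrist"); print(s["ee_pos"],s["ft_force"],s["opening"])
for u,v in [(321,220),(321,245),(321,270),(55,230)]: print(u,v,wp(c,s,u,v).round(4))
E
```

```text
time_s: 10.58
ee_pos: [0.5477, -0.1656, 0.1302]
orientation: [3.119, 0.368, 0.001]
ft_force: [-0.8, -4.8, 1.1]
opening: 0.0153
[ 0.54772662 -0.16555     0.13023893] [-0.82791461 -4.75616398  1.07087057] 0.015326319290078612
321 220 [ 0.5757 -0.1598  0.1702]
321 245 [ 0.5658 -0.1622  0.1714]
321 270 [ 0.5543 -0.165   0.1708]
55 230 [ 0.5194 -0.002   0.1511]
```

The outer bar is up to 0.170 (+18 mm) and the inner is still at 0.151. Lifting the rest.

```bash
python3 -m crank '{"linear":[[0,0,-0.1],[0,0,-0.2],[0,0,-0.3],[0,0,-0.4],[0,0,-0.5],[0,0,-0.6],[0,0,-0.7],[0,0,-0.8],[0,0,-0.9],[0,0,-1.0],[0,0,-1.1],[0,0,-1.17],[0,0,-1.17],[0,0,-1.17],[0,0,-1.17]],"angular":[[0,0,0],[0,0,0],[0,0,0],[0,0,0],[0,0,0],[0,0,0],[0,0,0],[0,0,0],[0,0,0],[0,0,0],[0,0,0],[0,0,0],[0,0,0],[0,0,0],[0,0,0]]}'
python3 - <<'E'
from w import *
from plant import camera,get_state
s=get_state();c=camera("wrist"); print(s["ee_pos"],s["ft_force"],s["opening"])
for u,v in [(321,220),(321,245),(321,270),(85,205),(100,200)]: print(u,v,wp(c,s,u,v).round(4))
cv2.imwrite("pics/wrist9.png",c["pixels"][...,::-1])
E
```

```text
time_s: 11.88
ee_pos: [0.5477, -0.1655, 0.1769]
orientation: [3.119, 0.368, 0.001]
ft_force: [0.1, -5.2, 1.3]
opening: 0.0148
[ 0.54772571 -0.16554867  0.17690073] [ 0.06120412 -5.24029722  1.28148488] 0.014822067579531311
321 220 [ 0.5756 -0.1598  0.2165]
321 245 [ 0.5647 -0.1624  0.2157]
321 270 [ 0.5537 -0.1651  0.2164]
85 205 [0.5019 0.0353 0.1227]
100 200 [ 0.5246 -0.0043  0.1487]
```

View pics/wrist9.png

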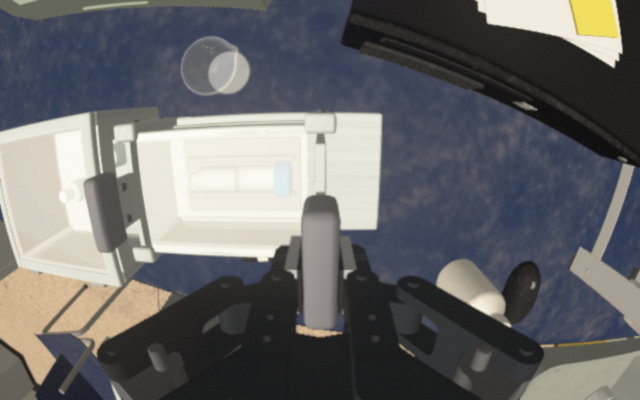

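```bash
python3 -m crank '{"linear":[[0,0,-0.04],[0,0,-0.09],[0,0,-0.09],[0,0,-0.09]],"angular":[[0,0,0],[0,0,0],[0,0,0],[0,0,0]]}'
python3 -m crank '{"linear":[[0,0,0],[0,0,0],[0,0,0],[0,0,0],[0,0,0],[0,0,0],[0,0,0],[0,0,0]],"angular":[[0,0,0],[0,0,0],[0,0,0],[0,0,0],[0,0,0],[0,0,0],[0,0,0],[0,0,0]]}' -1
python3 - <<'E'
from w import *
from plant import camera,get_state
s=get_state();c=camera("wrist"); print(s["ee_pos"],s["ft_force"],s["opening"])
for u,v in [(321,220),(321,245),(321,270),(100,200)]: print(u,v,wp(c,s,u,v).round(4))
cv2.imwrite("pics/wrist10.png",c["pixels"][...,::-1])
E
```

```text
time_s: 12.27
ee_pos: [0.5477, -0.1655, 0.1802]
orientation: [3.119, 0.368, 0.0]
ft_force: [1.4, -5.6, -1.3]
opening: 0.0151
time_s: 12.93
ee_pos: [0.5475, -0.1649, 0.1802]
orientation: [-3.12, -0.369, -0.0]
ft_force: [-0.3, 0.3, -0.8]
opening: 0.0852
[ 0.54753534 -0.16491118  0.1801959 ] [-0.2853658   0.25727801 -0.77242167] 0.08518566848618457
321 220 [ 0.575  -0.1593  0.2188]
321 245 [ 0.5651 -0.1617  0.2202]
321 270 [ 0.5541 -0.1643  0.2209]
100 200 [ 0.5245 -0.0039  0.1524]
```

View pics/wrist10.png

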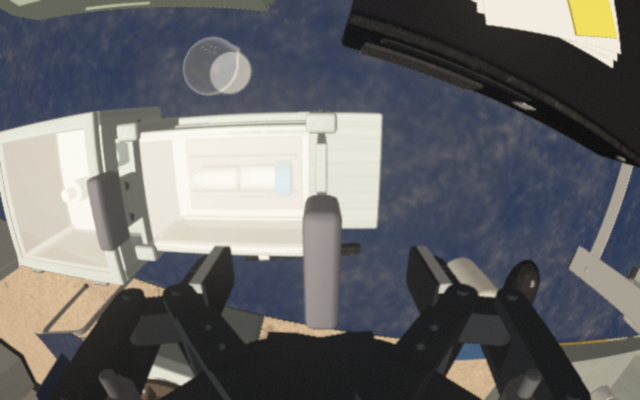

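The gate is released and stands at +69 mm, with the fingers clear on both sides. Backing straight up.

```bash
python3 -m crank '{"linear":[[0,0,-0.3],[0,0,-0.7],[0,0,-1.1],[0,0,-1.5],[0,0,-1.9],[0,0,-2.2],[0,0,-2.4],[0,0,-2.5],[0,0,-2.5],[0,0,-2.5],[0,0,-2.5]],"angular":[[0,0,0],[0,0,0],[0,0,0],[0,0,0],[0,0,0],[0,0,0],[0,0,0],[0,0,0],[0,0,0],[0,0,0],[0,0,0]]}'
python3 - <<'E'
from w import *
from plant import camera,get_state
s=get_state();c=camera("wrist"); print(s["ee_pos"],s["ft_force"],s["opening"],s["joint_velocities"].round(3))
for u,v in [(321,160),(321,180),(321,200),(165,190),(160,180)]: print(u,v,wp(c,s,u,v).round(4),c["pixels"][v,u])
cv2.imwrite("pics/wrist11.png",c["pixels"][...,::-1])
c=camera("side");W=pts(c);cv2.imwrite("pics/side11.png",c["pixels"][...,::-1])
for u,v in [(325,203),(328,208)]: print(W[v,u].round(4),c["pixels"][v,u])
E
```

```text
time_s: 13.9
ee_pos: [0.5471, -0.1649, 0.2792]
orientation: [-3.119, -0.368, 0.002]
ft_force: [-0.4, -0.0, -0.8]
opening: 0.0852
[ 0.54711984 -0.1648966   0.27917853] [-0.38035535 -0.01437659 -0.81276231] 0.08523692161026372 [ 0.001  0.003  0.002  0.    -0.002  0.001]
321 160 [ 0.5782 -0.1588  0.203 ] [92 88 85]
321 180 [ 0.5674 -0.1613  0.2206] [161 154 151]
321 200 [ 0.5533 -0.1647  0.2213] [157 150 147]
165 190 [ 0.5035 -0.0102  0.1477] [91 87 82]
160 180 [ 0.5146 -0.0055  0.1522] [129 123 119]
[0.5117 0.0044 0.1494] [158 151 151]
[0.5003 0.0029 0.1493] [161 154 153]
```

View pics/wrist11.png

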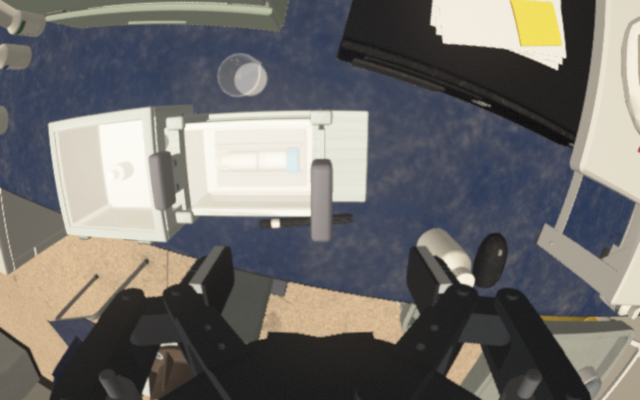

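View pics/side11.png

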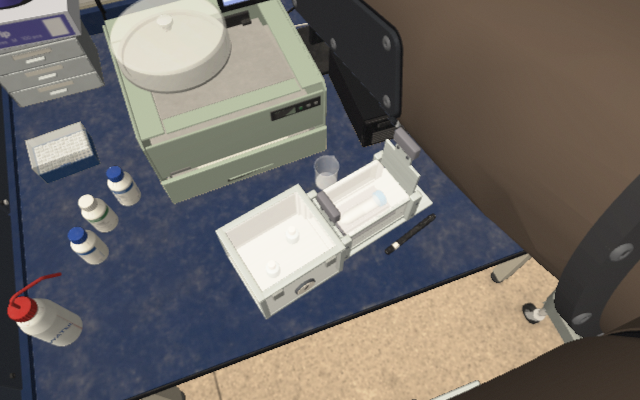

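The outer plate stands raised (side view, about (400,160)) and its bar is at 0.221. The inner bar is at 0.150–0.152, which is shut, and the gripper is clear. Handing in.

```bash
python3 -c "from plant import job_done; print(job_done())"
```

```text
the job is handed in; nothing more can be done
None
```

The inner gate is shut and the outer gate is fully up and released; I handed the job in at about 14 s of the 45 s, and the hand-in reports no verdict.

- **Inner gate:** it stood about 17 mm ajar at the start. I pushed it down onto its stop with closed fingers and held it there, reading 12 N at first and 22 N at the end, for over 0.5 s.
- **Outer gate:** I gripped its bar and lifted it until the bar top was at about 0.22 m. That is about 69–70 mm of its 70 mm. Then I opened the fingers and backed straight up 100 mm.
- **Last checks:** the outer bar top read 0.221 m. The inner bar top read 0.149–0.152 m, against 0.151 m when shut. The force reading was within noise (under 1 N) and the gripper was clear of everything.
- **One disagreement:** the fingertips ended about 9.5 mm behind the reported TCP when shut, and about 26 mm behind when open. The description says 25 mm ahead. I noticed this from the wrist-camera ranges and the lack of contact force, and used the measured values for the press and the grasp.

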